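Lock the lamp's battery hatch with a screwdriver

ROBOT

A 7-joint arm with a two-finger parallel gripper is mounted at the origin on the work surface. World frame = base frame: x ahead of the robot, y to its left, z up, the work surface at z = 0. Lengths are in mm, angles in rad, forces in N, time in s.
With the tool pointing down it reaches from about 425 to 950 mm from the base axis. Payload 4.7 kg.
Tool frame: the origin (TCP) lies at the very end of the fingers, on their centre line; the grasp point (between the pads) lies 19 mm behind it; z points along the fingers, y is the direction in which the jaws open and shut (so a half turn about z gives the same grasp; the last joint's range is limited). The gripper opens to 85 mm and grips with 20 to 120 N. Pads are 22 mm wide; open, the fingers measure 114 mm over their backs; the gripper's body (76 mm by 85 mm) begins 54 mm behind the grasp point. The pads swing forward as they close: fully open they stand 13 mm farther back than shut.
Start: joints at [1.08, 0.469, -0.049, 1.532, 0.024, 1.141, -0.082], TCP at [300.8, -604.291, 231.335] pointing down, gripper open.
Joint ranges: [-2.59, 2.59], [-0.33, 1.99], [-1.39, 1.29], [0.1, 2.45], [-1.04, 4.18], [0.21, 1.99], [-2.66, 2.66]. Speed limits (rad/s): [2.57, 2.57, 3.14, 3.14, 3.14, 3.14, 3.14].

INTERFACE

Orientations are given as a unit quaternion [w, x, y, z].
In Python, from rig import env gives the robot as it stands.
- The arm moves only by the tool play_rows, never from a script. Its argument "moves" is a list of rows, each a list of 7 numbers: the turn, a rotation vector about the tool's x, y, z in rad, then the shift along the tool's x, y, z in cm, then the gripper command: -1 is shut, 1 is fully open, values between are in proportion. In form: [[ax, ay, az, dx, dy, dz, grip], ...]. A call has 1 to 10 rows; each row shifts and turns the commanded pose from where the row before left it, along the tool's axes as they then stand; what a row does not reach is not made up. A row lasts 1/8 s, in which the tool goes at most 62.5 mm and 10.7 degrees, less where a joint would pass 70% of its speed; a pose out of reach is approached as far as the arm can. A call with a gripper value outside its range is refused whole. The fingers move at their own pace and stop on an object; "newtons" is the grip in N (left out, the last holds). Time passes only in rows, so rows that do not move let the fingers close. It gives the time, the measured TCP pose, the force and the opening at its end, in the units of the state.
- env.state(): the state, without advancing time (a new reading comes with each control period).
- env.snapshot(name): name is "scene" or "top" or "wrist"; returns a dict with "image" (400x640x3 uint8, red, green, blue), "K" (3x3 intrinsics, pixels), "k1" (the pictures are not rectified: a ray, as slopes to the right and down, at radius r is drawn at 1 + k1 r^2 times it, then the intrinsics apply), "R" (3x3) and "t" (3): a world point X has camera coordinates R X + t. Camera axes: x right, y down, z forward; pixel columns grow to the right and rows downward; lengths in mm; the calibration is good to about 2 mm. A picture is of the moment at which its call begins. There is no depth.
- env.job_done(): hands the job in, once; it reports no verdict.
Trained networks look in the newest picture that a camera, given by its name, has taken for a name from the list of things; names that differ only in an ending like _2 or _b are one class to them, and where a whole thing is asked for, a point or a joint stands for the part that bears it (a point fixed in the world has none). Each returns a list of dicts, best first, with "p" (0 to 1); they miss things now and then, are a little off and sometimes report something else, mostly with a low value. They report only what shows in the picture. A call takes as long as a camera call.
- env.search_frame(name, camera): "centre" ([column, row] as shares, 0 to 1, of the picture: columns of its width, rows of its height, amid what is visible of it).
- env.masks_of(name, camera): "mask" (400x640 bool, what is visible of it) and "centre" ([column, row] as shares, 0 to 1, of the picture: columns of its width, rows of its height, amid what is visible of it).
The state is a dict: "time": time; "qpos": joint angles; "dq": joint speeds; "effort": joint torques, N m; "tcp_pos": TCP position; "ee_rot": TCP orientation; "wrist_force": force on the tool from outside, world axes, zero at the start; "ft_torque": the same for the moment, N m; "width": finger opening in mm.
Only numpy, scipy, OpenCV 4.12 (cv2) and the standard library are available. Lean on these libraries where they do the work, as an engineer would, in place of code of your own. Each camera call takes 0.05 s, during which the arm holds its last target.

TASK

Take the square-handled flat-blade screwdriver from the rack, set its blade in the slot of the big round sprung screw on the lamp's black battery unit, push the screw down against its spring and, keeping it pushed down, turn it clockwise (seen from above) all the way to its stop. Then hang the screwdriver back in its empty hole of the rack, upright on its guard, and leave the round-handled tool hanging where it is.

Things in the scene. Friction and masses are not known exactly. Their poses are not given: they have to be found in the camera images.
- driver: Flat-blade screwdriver, 160 g, hanging upright in a rack hole. Origin at the middle of the blade's tip, z up the shaft, x along the blade's width. Blade 18 mm wide (x), 3 mm thick (y), rounded tip 2 mm thick; shaft 9 mm across; round black guard 56 mm across at z = 70 to 75 mm; black square handle 26 x 26 mm (sides square to x and y) from z = 75 to 135 mm, best gripped about z = 110 mm.
- nutdriver: Bystander in the rack's other hole, to be left alone: socket driver of the same length and guard, but with a slim round black handle 16 to 22 mm across and a round 16 mm steel socket for a tip. Origin at the centre of the tip's lower face, z up. Its top is 162 mm above the desk: carry things over it well above that.
- rack: Wooden bridge fixed to the desk: plate 80 (x) by 190 mm (y), 10 mm thick, its top 95 mm above the desk, on two end walls. Origin on the desk under its centre. Two round through holes 34 mm across at x = 0, y = +55 and -55 mm. A tool hangs by its guard on the plate, tip 25 mm above the desk; either tool may be in either hole.
- slot (a point): Centre of the screw's top face, 75.5 mm above the desk when not pressed; x along the slot, z up; moves and turns with the screw. Round steel head 52 mm across, 17 mm high. Straight V slot across it, 46 mm long: 22 mm wide at the top, narrowing to 6 mm at 12 mm depth, then a straight 6 mm groove to its floor at 17 mm depth, where the blade must go.
- unit: Black battery unit, 150 (x) by 120 (y) by 50 mm high, fixed to the desk; origin on the desk under its centre. The screw stands in the middle of its top. The screw floats sideways up to 8 mm along the unit's x and y on weak springs (about 1 N), so a blade pushed down into the V pulls the groove under itself.
- press (a joint): How far the screw is pushed down, m: 0 at rest, 0.004 at its end. The spring resists with about 3 N at first, 7 N at the end, and lifts the screw again.
- screw (a joint): Turn of the screw, rad: 0 to 0.12 as found (hatch unlocked), grows clockwise seen from above, stop at 1.0 (locked). It turns stiffly (about 0.05 N m) and stays where it is left; the slot is the same at either end, so the blade fits in either way round.

How it is judged:
By the outcome, as a careful person would: the job done as asked, in the order asked, and still so for the second after the job is handed in, with the robot touching nothing.
It also fails if it takes over 67 s, if anything falls off the work surface, if the arm or the gripper's body presses on something with over 40 N, if the wrist force passes 120 N, or if a joint passes its speed limit or range.

## Working session

There is one attempt and no reset: what is moved stays moved. The work goes in short steps, Python scripts to look and compute and a tool call to move; the robot and the scene stay as the last step left them, time stands still between calls to the robot, and variables do not carry over. Pictures are saved under pics/ and viewed, and the job is handed in when it is done.

Besides the shell and the picture viewer there is one more tool, called after "Call:" by a JSON object that holds its "op" and its "data". play_rows: Moves the arm, as the interface text tells. Its arguments: {"type":"object","properties":{"moves":{"type":"array"},"newtons":{"type":"number"}},"required":["moves"]}

```bash
mkdir -p pics; ls; cat > h.py <<'E'
import numpy as np, cv2
from rig import env
from scipy.spatial.transform import Rotation as Ro
def snap(c,n):
    s=env.snapshot(c); cv2.imwrite(f'pics/{n}.png',s['image'][:,:,::-1]); return s
def dist(s): return np.array([s['k1'],0,0,0,0],float)
def ray(s,u,v):
    # fixed-point undistort
    p=cv2.undistortPoints(np.array([[[u,v]]],float),np.array(s['K'],float),dist(s))[0,0]
    R=np.array(s['R']);t=np.array(s['t'])
    return -R.T@t, R.T@np.array([p[0],p[1],1])
def atz(s,u,v,z):
    o,d=ray(s,u,v); return o+d*(z-o[2])/d[2]
def proj(s,X):
    X=np.atleast_2d(np.array(X,float))
    return cv2.projectPoints(X,cv2.Rodrigues(np.array(s['R'],float))[0],np.array(s['t'],float),np.array(s['K'],float),dist(s))[0][:,0]
E
python3 - <<'E'
from h import *
print(env.state())
for c in ['scene','top','wrist']:
    s=snap(c,c+'0')
    print(c,np.round(s['K'],1).tolist(),s['k1'],np.round(s['R'],3).tolist(),np.round(s['t'],1))
    for n in ['driver','nutdriver','rack','slot','unit']:
        r=env.search_frame(n,c)
        print(n,[(round(x['p'],2),np.round(np.array(x['centre'])*[640,400],1).tolist()) for x in r[:3]])
E
```

```text
pics
{'time': 0.0, 'qpos': array([ 1.08010857,  0.46944948, -0.04858787,  1.53372911,  0.02407392,
        1.14098506, -0.0822984 ]), 'dq': array([ 0.00162351, -0.0001464 , -0.00013743,  0.00091549,  0.00046309,
        0.0012431 , -0.00024417]), 'effort': array([-6.20976571e-04, -5.10294771e+01, -4.65453020e-02, -2.37709022e+01,
        1.08179392e-02,  7.48879829e-03,  4.84677344e-06]), 'tcp_pos': array([ 300.49042785, -603.75658522,  230.24107321]), 'ee_rot': array([-9.60449364e-04,  9.73459819e-01,  2.28855837e-01, -2.53187232e-04]), 'wrist_force': array([-0.60724628,  0.93885148,  0.12046958]), 'ft_torque': array([0.03185027, 0.01858562, 0.05360879]), 'width': 85.56882988768302}
scene [[368.3, 0.0, 322.8], [0.0, 368.3, 195.4], [0.0, 0.0, 1.0]] -0.08502761874686271 [[0.378, 0.926, -0.013], [0.786, -0.328, -0.524], [-0.489, 0.188, -0.852]] [-212.1 -358.6 1125.1]
driver [(0.66, [396.7, 182.7])]
nutdriver [(0.6, [439.2, 166.2])]
rack [(0.63, [411.1, 189.2])]
slot [(0.92, [206.6, 235.7])]
unit [(0.58, [214.5, 247.0])]
top [[467.7, 0.0, 310.7], [0.0, 467.7, 198.4], [0.0, 0.0, 1.0]] -0.08959316428780434 [[-0.027, -1.0, -0.015], [-0.989, 0.029, -0.143], [0.143, 0.011, -0.99]] [  25.7  520.9 1083.6]
driver [(0.71, [238.8, 177.5])]
nutdriver [(0.91, [192.9, 179.5]), (0.69, [240.5, 178.2])]
rack [(0.65, [218.7, 182.4])]
slot [(0.85, [420.4, 196.2])]
unit [(0.94, [414.7, 202.2])]
wrist [[294.6, 0.0, 324.1], [0.0, 294.6, 201.1], [0.0, 0.0, 1.0]] -0.003988029457178318 [[0.446, -0.895, 0.001], [-0.847, -0.422, 0.324], [-0.29, -0.146, -0.946]] [-675.7  -42.9  379.5]
driver []
nutdriver []
rack []
slot []
unit []
```

```bash
python3 - <<'E'
import cv2
a=cv2.imread('pics/top0.png');
cv2.imwrite('pics/top0a.png',cv2.resize(a[110:250,150:310],None,fx=5,fy=4.2*5/4.2*0.8))
cv2.imwrite('pics/top0b.png',cv2.resize(a[140:270,340:500],None,fx=4.5,fy=4.5,interpolation=cv2.INTER_CUBIC))
b=cv2.imread('pics/scene0.png')
cv2.imwrite('pics/scene0a.png',cv2.resize(b[120:260,350:510],None,fx=4.2,fy=4.2,interpolation=cv2.INTER_CUBIC))
E
```

```text
(no output)
```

View pics/top0.png

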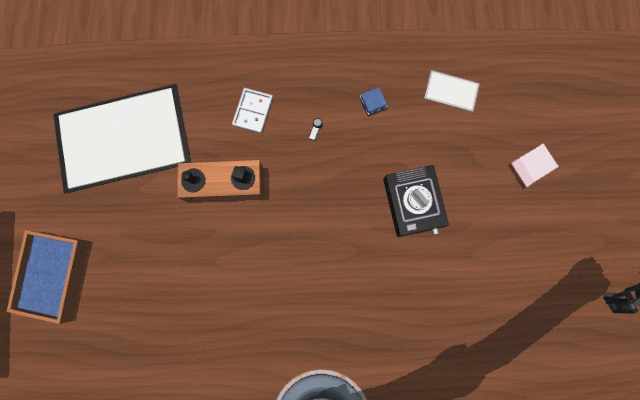

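View pics/scene0.png

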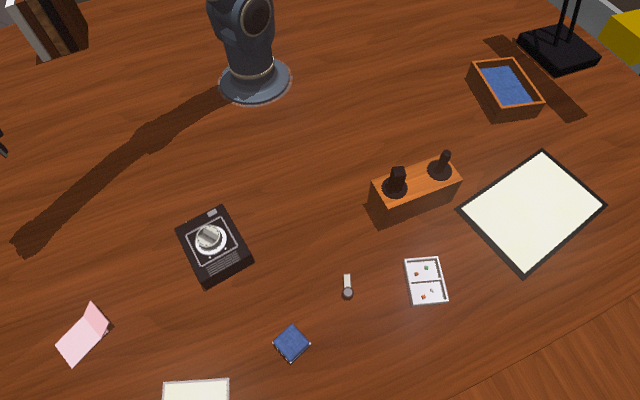

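View pics/top0b.png

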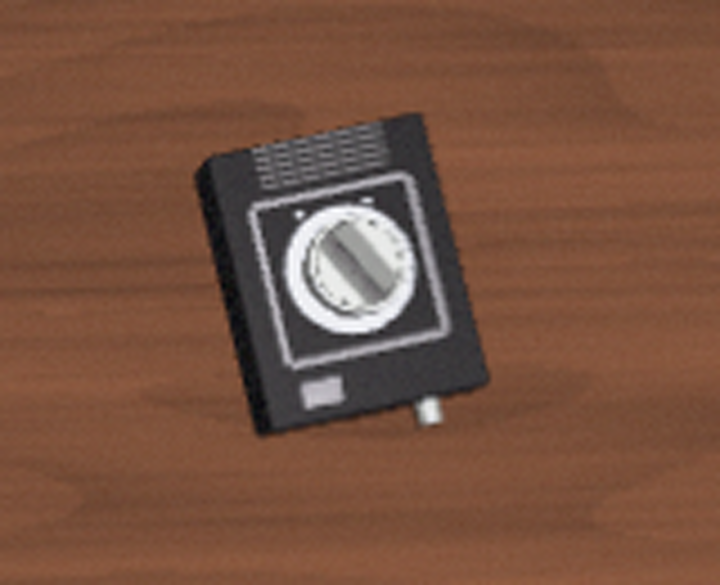

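View pics/scene0a.png

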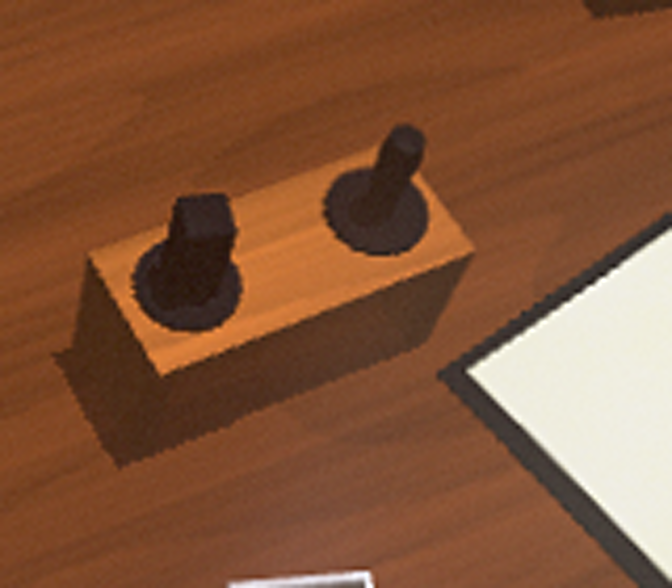

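```bash
python3 - <<'E'
import cv2
a=cv2.imread('pics/top0.png');
cv2.imwrite('pics/top0a.png',cv2.resize(a[120:240,160:290],None,fx=4.8,fy=4.8,interpolation=cv2.INTER_CUBIC))
E
```

```text
(no output)
```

View pics/top0a.png

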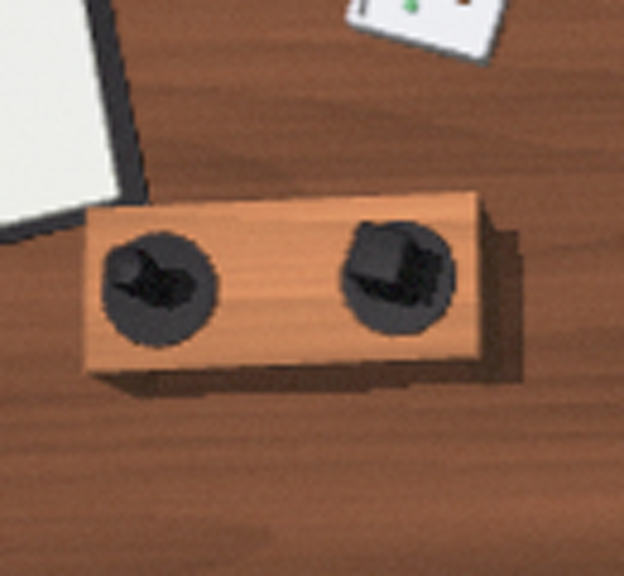

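The square handle is the near one in "scene", and the right one in "top" (about 239,173). The slot is at about (420,198) in "top". I'll compute coarse positions next.

```bash
python3 - <<'E'
from h import *
s=env.snapshot('top')
f=lambda x,y:(160+x/4.8-0.4,120+y/4.8-.4)
g=lambda x,y:(340+x/4.5-.4,140+y/4.5-.4)
P={}
print('guard',atz(s,*f(399,278),100),'handle top',atz(s,*f(378,252),160), 'nd guard',atz(s,*f(159,289),100))
c=[atz(s,*f(*p),95) for p in [(85,208),(478,192),(483,358),(85,372)]]
print('rack',np.round(c,1),np.mean(c,0))
print('screw',atz(s,*g(360,263),75.5))
a=atz(s,*g(338,240),65);b=atz(s,*g(375,285),65);print('groove',a,b,np.degrees(np.arctan2(*(b-a)[[1,0]])))
c=[atz(s,*g(*p),50) for p in [(210,158),(420,115),(490,382),(262,432)]]
print('unit',np.round(c,1),np.mean(c,0))
w=env.snapshot('wrist');R=np.array(w['R']);cp=-R.T@w['t'];st=env.state()
q=st['ee_rot'];T=Ro.from_quat([*q[1:],q[0]])
print('cam in tool',T.inv().apply(cp-st['tcp_pos']), 'cam axes in tool\n',(R@T.as_matrix()).round(3))
print(T.as_matrix().round(3))
E
```

```text
guard [565.12219525 164.61830698 100.        ] handle top [565.62748738 164.59287112 160.        ] nd guard [563.38501451 280.33915019 100.        ]
rack [[605.5 318.6  95. ]
 [607.  127.   95. ]
 [526.2 125.5  95. ]
 [525.  317.3  95. ]] [565.91520006 222.10442093  95.        ]
screw [ 509.44807304 -241.66593083   75.5       ]
groove [ 523.3291715  -233.22752093   65.        ] [ 499.13860542 -251.17818617   65.        ] -143.42265239567683
unit [[ 571.5 -170.9   50. ]
 [ 591.7 -284.6   50. ]
 [ 448.  -312.4   50. ]
 [ 425.6 -190.8   50. ]] [ 509.2128891  -239.66589863   50.        ]
cam in tool [  83.09468657    0.24259746 -142.33681051] cam axes in tool
 [[ 0.001  1.    -0.001]
 [-0.946  0.001 -0.324]
 [-0.324  0.001  0.946]]
[[ 0.895  0.446  0.   ]
 [ 0.446 -0.895 -0.   ]
 [ 0.     0.    -1.   ]]
```

Call:
{"op": "play_rows", "data": {"moves": [[0, 0, 0, 4.35, -2.9, 0.6, 1], [0, 0, 0, 4.35, -2.9, 0.6, 1], [0, 0, 0, 4.35, -2.9, 0.6, 1], [0, 0, 0, 4.35, -2.9, 0.6, 1], [0, 0, 0, 4.35, -2.9, 0.6, 1], [0, 0, 0, 4.35, -2.9, 0.6, 1], [0, 0, 0, 4.35, -2.9, 0.6, 1], [0, 0, 0, 4.35, -2.9, 0.6, 1], [0, 0, 0, 0, 0, 0, 1], [0, 0, 0, 0, 0, 0, 1]]}}

```text
time: 2.25
tcp_pos: [508.8, -242.0, 183.4]
ee_rot: [0.0, 0.973, 0.229, -0.0]
wrist_force: [0.7, -0.3, -0.5]
width: 85.3
```

```bash
python3 - <<'E'
from h import *
print(env.state()['tcp_pos'],env.state()['ee_rot'])
s=snap('wrist','w1'); print(env.state()['time'])
cv2.imwrite('pics/w1a.png',cv2.resize(cv2.imread('pics/w1.png')[110:310,200:440],None,fx=3,fy=3,interpolation=cv2.INTER_CUBIC))
E
```

```text
[ 508.80586893 -242.02467404  183.39970744] [ 3.12414517e-04  9.73468302e-01  2.28821635e-01 -1.61608145e-04]
2.3
```

View pics/w1.png

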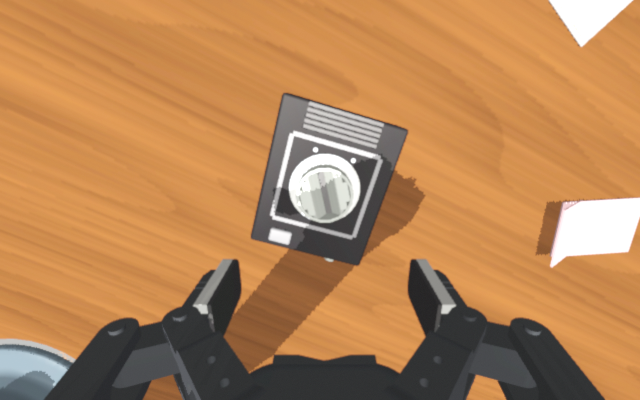

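View pics/w1a.png

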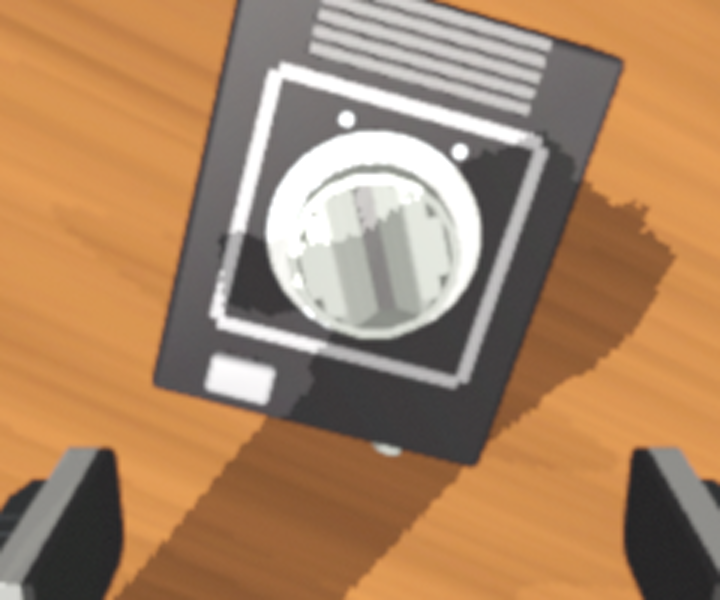

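The wrist view shows the slot nearly along the image's vertical at about (325,193), with its groove tilted slightly.

```bash
python3 - <<'E'
from h import *
s=env.snapshot('wrist')
f=lambda x,y:(200+x/3-.33,110+y/3-.33)
def line(n,a,b,z):
    A=atz(s,*f(*a),z);B=atz(s,*f(*b),z);print(n,A.round(1),B.round(1),'mid',((A+B)/2).round(1),np.degrees(np.arctan2(*(A-B)[[1,0]])).round(1))
line('groove',(364,190),(385,318),61)
line('L',(328,195),(345,318),75.5)
line('R',(402,187),(422,310),75.5)
line('head lr',(298,252),(460,252),75.5)
line('head tb',(376,170),(376,332),75.5)
line('whiteL',(278,70),(218,322),50);line('whiteR',(543,148),(465,382),50)
line('unitL',(238,0),(158,384),50);line('unitR',(620,60),(474,462),50)
E
```

```text
groove [ 525.  -232.2   61. ] [ 490.1 -257.    61. ] mid [ 507.5 -244.6   61. ] 35.3
L [ 522.2 -222.1   75.5] [ 489.8 -243.3   75.5] mid [ 506.  -232.7   75.5] 33.1
R [ 533.8 -240.3   75.5] [ 502.5 -263.1   75.5] mid [ 518.2 -251.7   75.5] 36.0
head lr [ 502.6 -221.6   75.5] [ 523.9 -264.7   75.5] mid [ 513.2 -243.1   75.5] 116.4
head tb [ 535.  -231.3   75.5] [ 489.8 -253.8   75.5] mid [ 512.4 -242.5   75.5] 26.5
whiteL [ 544.6 -193.2   50. ] [ 460.  -209.4   50. ] mid [ 502.3 -201.3   50. ] 10.9
whiteR [ 559.7 -277.8   50. ] [ 477.3 -294.4   50. ] mid [ 518.5 -286.1   50. ] 11.4
unitL [ 557.9 -174.1   50. ] [ 429.6 -200.    50. ] mid [ 493.8 -187.    50. ] 11.4
unitR [ 593.7 -285.3   50. ] [ 451.  -312.2   50. ] mid [ 522.3 -298.8   50. ] 10.7
```

Call:
{"op": "play_rows", "data": {"moves": [[0, 0, 0, 2.9, -4.23, -0.83, 1], [0, 0, 0, 2.9, -4.23, -0.83, 1], [0, 0, 0, 2.9, -4.23, -0.83, 1], [0, 0, 0, 2.9, -4.23, -0.83, 1], [0, 0, 0, 2.9, -4.23, -0.83, 1], [0, 0, 0, 2.9, -4.23, -0.83, 1], [0, 0, 0, 2.9, -4.23, -0.83, 1], [0, 0, 0, 2.9, -4.23, -0.83, 1], [0, 0, 0, 0, 0, 0, 1], [0, 0, 0, 0, 0, 0, 1]]}}

```text
time: 3.6
tcp_pos: [566.2, 162.7, 249.4]
ee_rot: [0.001, 0.974, 0.228, -0.0]
wrist_force: [0.6, -1.3, -0.6]
width: 85.5
```

```bash
python3 - <<'E'
from h import *
print(env.state()['tcp_pos'],env.state()['ee_rot'])
s=snap('wrist','w2'); print(env.state()['time'], proj(s,[[565.3,164.6,160],[565.3,164.6,100]]))
cv2.imwrite('pics/w2a.png',cv2.resize(cv2.imread('pics/w2.png')[110:310,200:440],None,fx=3,fy=3,interpolation=cv2.INTER_CUBIC))
E
```

```text
[566.19741499 162.72055399 249.4098225 ] [ 6.60952961e-04  9.73735457e-01  2.27681199e-01 -3.06955991e-04]
3.65 [[320.77472875 205.03448791]
 [321.26740397 185.31169616]]
```

View pics/w2a.png

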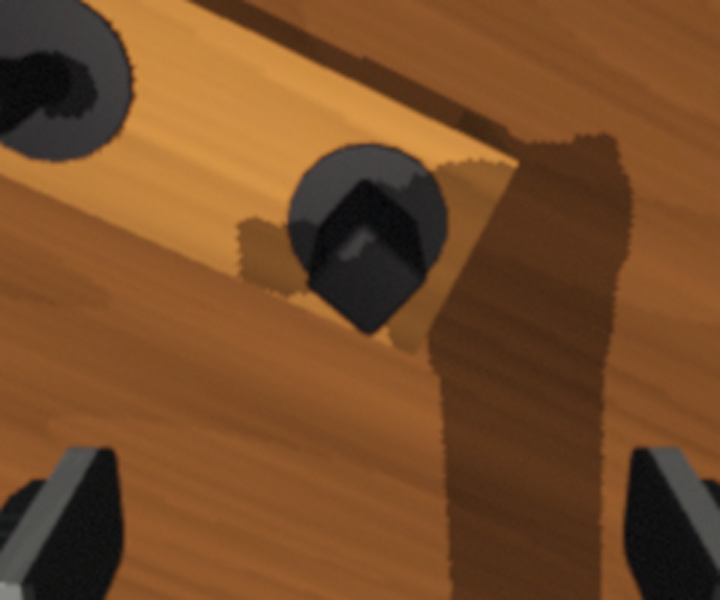

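```bash
python3 - <<'E'
from h import *
s=env.snapshot('wrist')
f=lambda x,y:(200+x/3-.33,110+y/3-.33)
c=np.array([atz(s,*f(*p),160) for p in [(308,285),(370,334),(427,278),(368,230)]])
print(c.round(1),c.mean(0).round(1))
for i in range(4):
    d=c[(i+1)%4]-c[i];print(np.linalg.norm(d).round(1),np.degrees(np.arctan2(d[1],d[0])).round(1)%90)
g=[atz(s,*f(*p),100) for p in [(288,215),(448,215),(366,143)]];print(np.round(g,1))
# rack edges
for a,b in [((0,175),(235,275)),((190,0),(518,160))]:
    A=atz(s,*f(*a),95);B=atz(s,*f(*b),95);print(A,B,np.degrees(np.arctan2(*(A-B)[[1,0]])))
E
```

```text
[[558.8 177.9 160. ]
 [553.2 155.9 160. ]
 [575.3 149.2 160. ]
 [580.5 170.  160. ]] [566.9 163.2 160. ]
22.7 75.7
23.1 73.0
21.4 76.0
23.1 69.9
[[557.5 189.3 100. ]
 [581.7 140.4 100. ]
 [591.5 176.3 100. ]]
[525.40503884 283.22652293  95.        ] [527.7091033  196.86525193  95.        ] 91.52825287613206
[607.0522347  246.89908519  95.        ] [608.26407655 127.05580463  95.        ] 90.57934876938681
```

Call:
{"op": "play_rows", "data": {"moves": [[0, 0, -0.1665, 0, 0, 0, 1], [0, 0, -0.1665, 0, 0, 0, 1], [0, 0, -0.1665, 0, 0, 0, 1], [0, 0, -0.1665, 0, 0, 0, 1], [0, 0, -0.1665, 0, 0, 0, 1], [0, 0, 0, 0.13, 0, 3, 1], [0, 0, 0, 0, 0, 3, 1], [0, 0, 0, 0, 0, 0, 1], [0, 0, 0, 0, 0, 0, 1]]}}

```text
time: 4.82
tcp_pos: [567.1, 165.3, 190.8]
ee_rot: [0.0, 0.798, 0.602, 0.001]
wrist_force: [0.7, 0.3, 0.7]
width: 85.4
```

```bash
python3 - <<'E'
from h import *
st=env.state();q=st['ee_rot'];print(st['tcp_pos'],2*np.degrees(np.arctan2(q[2],q[1])))
s=snap('wrist','w3')
cv2.imwrite('pics/w3a.png',cv2.resize(cv2.imread('pics/w3.png')[110:310,200:440],None,fx=3,fy=3,interpolation=cv2.INTER_CUBIC))
E
```

```text
[567.05852279 165.29660588 190.75311923] 74.06464298322433
```

View pics/w3a.png

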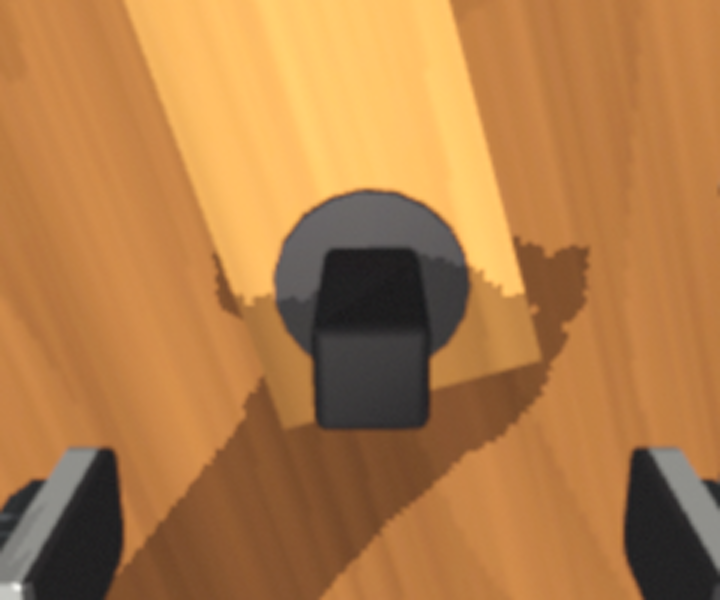

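Call:
{"op": "play_rows", "data": {"moves": [[0, 0, 0, -0.1, 0, 2.6, 1], [0, 0, 0, 0, 0, 2.6, 1], [0, 0, 0, 0, 0, 2.6, 1], [0, 0, 0, 0, 0, 0, 1], [0, 0, 0, 0, 0, 0, -1], [0, 0, 0, 0, 0, 0, -1], [0, 0, 0, 0, 0, 0, -1], [0, 0, 0, 0, 0, 0, -1], [0, 0, 0, 0, 0, 0, -1], [0, 0, 0, 0, 0, 0, -1]], "newtons": 70}}

```text
time: 6.12
tcp_pos: [566.7, 165.2, 112.7]
ee_rot: [0.0, 0.798, 0.603, 0.001]
wrist_force: [-0.2, -1.4, 5.7]
width: 25.2
```

```bash
python3 - <<'E'
from h import *
st=env.state();print(st['tcp_pos'],st['width'],st['time'],st['wrist_force'],st['ft_torque'])
s=snap('wrist','w4')
E
```

```text
[566.70985901 165.24866716 112.6771965 ] 25.211369708494885 6.125 [-0.18227851 -1.3888421   5.68217237] [-0.05546681  0.14292998 -0.0206499 ]
```

View pics/w4.png

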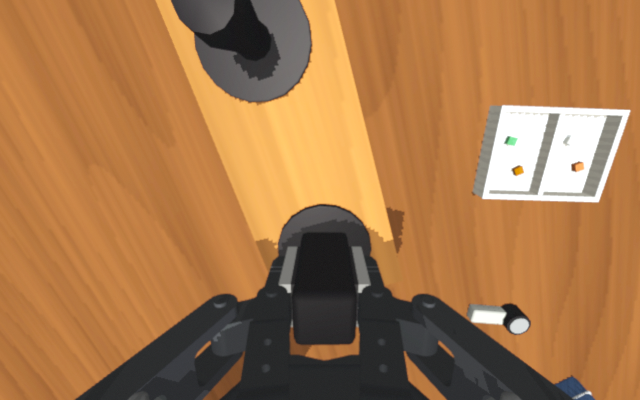

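Gripped at 25 mm. Lifting straight up to clear the rack.

Call:
{"op": "play_rows", "data": {"moves": [[0, 0, 0, 0, 0, -1, -1], [0, 0, 0, 0, 0, -2.5, -1], [0, 0, 0, 0, 0, -2.5, -1], [0, 0, 0, 0, 0, -3, -1], [0, 0, 0, 0, 0, -3, -1], [0, 0, 0, 0, 0, -2, -1], [0, 0, 0, 0, 0, 0, -1], [0, 0, 0, 0, 0, 0, -1]]}}

```text
time: 7.18
tcp_pos: [565.1, 164.6, 250.4]
ee_rot: [-0.0, 0.798, 0.603, -0.001]
wrist_force: [-0.1, -0.2, -3.2]
width: 25.0
```

```bash
python3 - <<'E'
from h import *
st=env.state();print(st['tcp_pos'],st['width'],st['time'],st['wrist_force'],st['ft_torque'])
s=snap('scene','s1'); a=cv2.imread('pics/s1.png'); p=proj(s,st['tcp_pos'])[0];print(p)
x,y=int(p[0]),int(p[1])
cv2.imwrite('pics/s1a.png',cv2.resize(a[y-60:y+70,x-80:x+80],None,fx=4.5,fy=4.5,interpolation=cv2.INTER_CUBIC))
s=snap('top','t1')
E
```

```text
[565.14237958 164.62814316 250.42468508] 25.04188722324852 7.175 [-0.13965862 -0.17254862 -3.19556389] [-0.0384713   0.02943888 -0.01503493]
[405.67153371 140.59204591]
```

View pics/s1a.png

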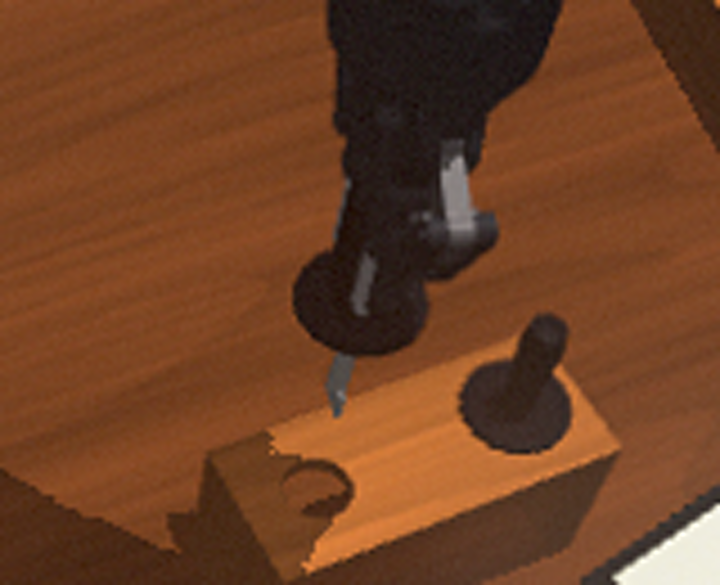

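Seen from the scene camera (azimuth about 159°) the blade is edge-on, so its width lies along the jaw direction (about −16°). Slot is at 35°, so the tool needs to turn +51° counter-clockwise.

Call:
{"op": "play_rows", "data": {"moves": [[0, 0, 0, -3.5, 0.5, 0, -1], [0, 0, 0, -4.7, 0.7, 0, -1], [0, 0, 0, -4.7, 0.7, 0, -1], [0, 0, 0, -4.7, 0.7, 0, -1], [0, 0, 0, -4.7, 0.7, 0, -1], [0, 0, 0, -4.7, 0.7, 0, -1], [0, 0, 0, -4.7, 0.7, 0, -1], [0, 0, 0, -4.7, 0.7, 0, -1], [0, 0, 0, -4.2, 0.6, 0, -1], [0, 0, 0, 0, 0, 0, -1]]}}

```text
time: 8.52
tcp_pos: [510.9, -246.5, 250.3]
ee_rot: [-0.0, 0.8, 0.6, -0.001]
wrist_force: [0.2, 0.9, -2.3]
width: 25.5
```

Call:
{"op": "play_rows", "data": {"moves": [[0, 0, -0.148, 0, 0, 0, -1], [0, 0, -0.148, 0, 0, 0, -1], [0, 0, -0.148, 0, 0, 0, -1], [0, 0, -0.148, 0, 0, 0, -1], [0, 0, -0.148, 0, 0, 0, -1], [0, 0, -0.148, 0, 0, 0, -1], [0, 0, 0, 0, 0, 0, -1], [0, 0, 0, 0, 0, 0, -1]]}}

```text
time: 9.52
tcp_pos: [512.8, -241.3, 251.3]
ee_rot: [-0.0, 0.462, 0.887, 0.0]
wrist_force: [-0.1, 0.1, -1.6]
width: 25.3
```

```bash
python3 - <<'E'
from h import *
st=env.state();q=st['ee_rot'];print(st['tcp_pos'],st['width'],st['time'],st['wrist_force'],2*np.degrees(np.arctan2(q[2],q[1])))
s=snap('scene','s2'); a=cv2.imread('pics/s2.png'); 
cv2.imwrite('pics/s2a.png',cv2.resize(a[150:310,110:310],None,fx=4,fy=3.7,interpolation=cv2.INTER_CUBIC))
p=proj(s,st['tcp_pos']-[0,0,87.7])[0];print(p,(p-[110,150])*[4,3.7])
s=snap('top','t2');a=cv2.imread('pics/t2.png'); 
p=proj(s,st['tcp_pos']-[0,0,87.7])[0];print(p,(p-[340,110])*4.5)
cv2.imwrite('pics/t2a.png',cv2.resize(a[110:240,340:500],None,fx=4.5,fy=4.5,interpolation=cv2.INTER_CUBIC))
E
```

```text
[ 512.82876135 -241.2967823   251.33826175] 25.270341448038867 9.525 [-0.06647701  0.12736195 -1.64238694] 124.96038739202898
[194.09891629 215.43168791] [336.39566518 242.09724529]
[428.19731229 190.55710871] [396.8879053  362.50698918]
```

View pics/s2a.png

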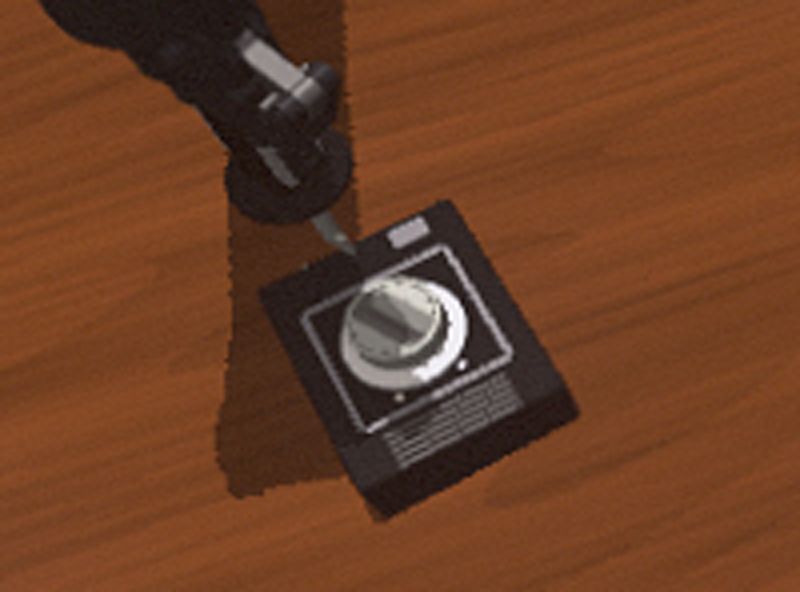

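View pics/t2a.png

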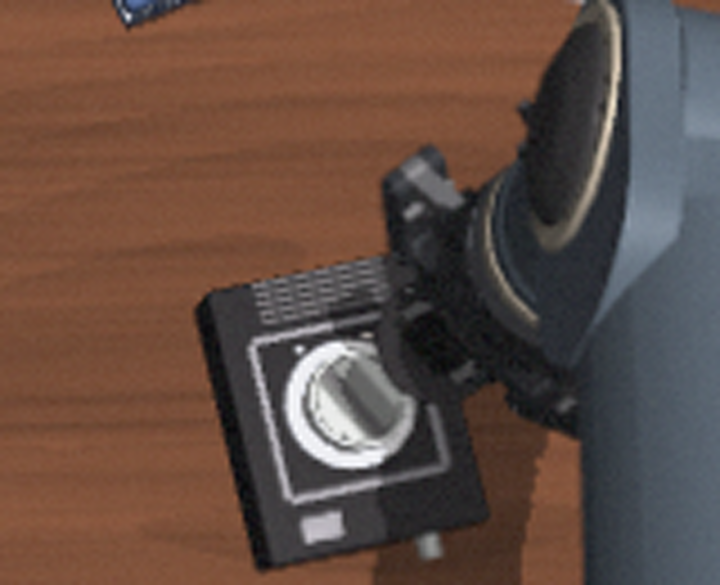

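```bash
python3 - <<'E'
from h import *
s=env.snapshot('scene')
for tcp,o,k in [(np.array([565.14,164.63,250.42]),np.array([325,80]),np.array([4.5,4.5])),(np.array([512.83,-241.3,251.34]),np.array([110,150]),np.array([4,3.7]))]:
    for d in (0,6,12):
        print(d,[((proj(s,tcp-[0,0,87.7-z+d])[0]-o)*k).round(0).tolist() for z in (72.5,0)])
E
```

```text
0 [[357.0, 297.0], [329.0, 399.0]]
6 [[354.0, 306.0], [327.0, 407.0]]
12 [[352.0, 315.0], [324.0, 415.0]]
0 [[285.0, 168.0], [336.0, 242.0]]
6 [[289.0, 174.0], [340.0, 248.0]]
12 [[294.0, 181.0], [344.0, 253.0]]
```

```bash
python3 - <<'E'
from h import *
s=snap('wrist','w5')
a=cv2.imread('pics/w4.png')[190:400,220:430];b=cv2.imread('pics/w5.png')[190:400,220:430]
cv2.imwrite('pics/w45.png',cv2.resize(np.hstack([a,b]),None,fx=1.9,fy=2.8,interpolation=cv2.INTER_CUBIC))
E
```

```text
(no output)
```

View pics/w45.png

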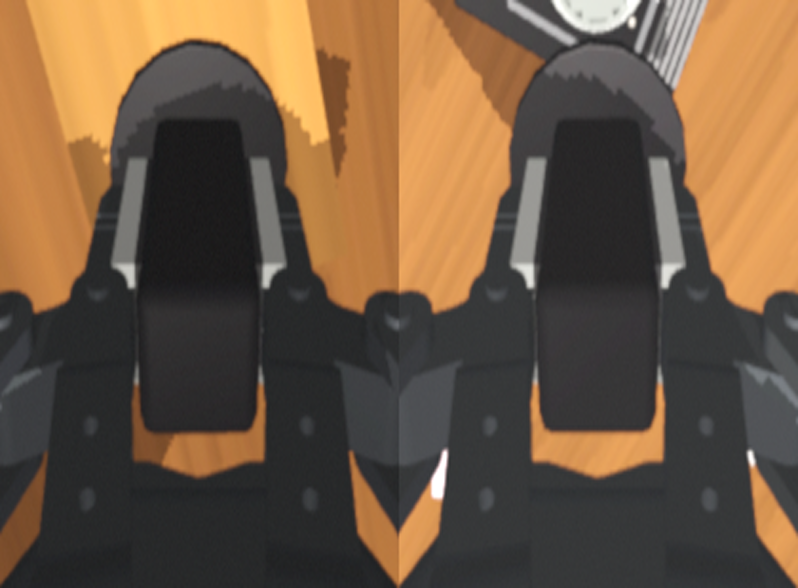

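```bash
python3 - <<'E'
from h import *
st=env.state();s=env.snapshot('wrist');q=st['ee_rot'];T=Ro.from_quat([*q[1:],q[0]])
for d in (0,5,10):
  for xo in (-2,0,2):
    pts=[[xo+28,0,12.7+d],[xo,-28,12.7+d],[xo,28,12.7+d],[xo-11.5,0,-47.3+d],[xo+13,-13,12.7+d]]
    p=proj(s,T.apply(pts)+st['tcp_pos']); print(d,xo,((p-[220,190])*[1.9,2.8]+[399,0]).round(0).tolist())
# scene compare: known static features - unit/rack check
s=env.snapshot('scene'); print(((proj(s,[[511,-242.5,75.5],[510,-242,50]])-[110,150])*[4,3.7]).round(0))
E
```

```text
0 -2 [[599.0, 50.0], [509.0, 174.0], [688.0, 174.0], [599.0, 443.0], [556.0, 118.0]]
0 0 [[599.0, 41.0], [508.0, 166.0], [689.0, 166.0], [599.0, 432.0], [556.0, 109.0]]
0 2 [[599.0, 31.0], [508.0, 157.0], [689.0, 158.0], [599.0, 422.0], [555.0, 100.0]]
5 -2 [[599.0, 42.0], [511.0, 163.0], [686.0, 163.0], [599.0, 417.0], [557.0, 108.0]]
5 0 [[599.0, 32.0], [511.0, 155.0], [686.0, 155.0], [599.0, 407.0], [557.0, 100.0]]
5 2 [[599.0, 23.0], [510.0, 146.0], [687.0, 147.0], [599.0, 396.0], [557.0, 91.0]]
10 -2 [[598.0, 34.0], [513.0, 152.0], [684.0, 153.0], [599.0, 393.0], [558.0, 99.0]]
10 0 [[598.0, 25.0], [513.0, 144.0], [684.0, 144.0], [599.0, 383.0], [558.0, 90.0]]
10 2 [[599.0, 16.0], [512.0, 136.0], [684.0, 136.0], [599.0, 372.0], [558.0, 82.0]]
[[385. 314.]
 [399. 332.]]
```

```bash
python3 - <<'E'
import cv2,numpy as np
a=cv2.imread('pics/s2.png')[190:225,165:210];b=cv2.imread('pics/s1.png')[145:180,375:420]
cv2.imwrite('pics/z.png',cv2.resize(np.hstack([b,a]),None,fx=8,fy=8,interpolation=cv2.INTER_NEAREST))
E
```

```text
(no output)
```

View pics/z.png

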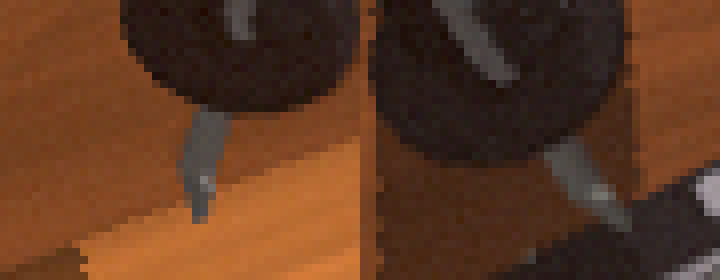

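Both zooms agree that the blade width lies along the tool's y, and the grasp has not slipped. Descending.

Call:
{"op": "play_rows", "data": {"moves": [[0, 0, 0, 0, -0.19, 2, -1], [0, 0, 0, 0, 0, 3, -1], [0, 0, 0, 0, 0, 2.5, -1], [0, 0, 0, 0, 0, 1, -1], [0, 0, 0, 0, 0, 0, -1], [0, 0, 0, 0, 0, 0, -1]]}}

```text
time: 10.58
tcp_pos: [512.2, -243.2, 167.9]
ee_rot: [0.001, 0.461, 0.887, 0.0]
wrist_force: [0.3, 0.1, -2.1]
width: 25.6
```

```bash
python3 - <<'E'
from h import *
st=env.state();print(st['tcp_pos'],st['wrist_force'],st['time'])
s=snap('scene','s3'); a=cv2.imread('pics/s3.png')[180:290,150:290]; 
cv2.imwrite('pics/s3a.png',cv2.resize(a,None,fx=5,fy=5,interpolation=cv2.INTER_CUBIC))
E
```

```text
[ 512.16378936 -243.20029547  167.88717028] [ 0.33814196  0.08531243 -2.13008007] 10.575
```

View pics/s3a.png

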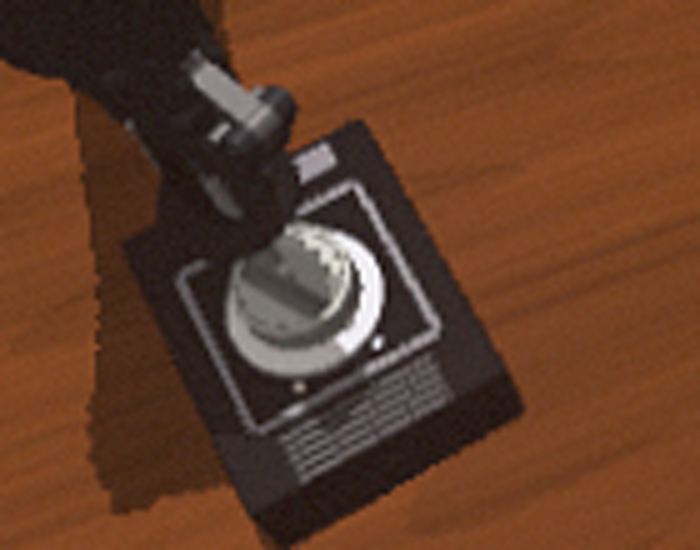

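Call:
{"op": "play_rows", "data": {"moves": [[0, 0, 0, 0, 0, 0.5, -1], [0, 0, 0, 0, 0, 0.5, -1], [0, 0, 0, 0, 0, 0.4, -1], [0, 0, 0, 0, 0, 0.3, -1], [0, 0, 0, 0, 0, 0.2, -1], [0, 0, 0, 0, 0, 0, -1], [0, 0, 0, 0, 0, 0, -1]]}}

```text
time: 11.5
tcp_pos: [511.4, -243.0, 147.8]
ee_rot: [0.0, 0.461, 0.887, 0.0]
wrist_force: [0.4, 0.0, -2.6]
width: 25.4
```

Call:
{"op": "play_rows", "data": {"moves": [[0, 0, 0, 0, 0, 0.2, -1], [0, 0, 0, 0, 0, 0.1, -1], [0, 0, 0, 0, 0, 0, -1], [0, 0, 0, 0, 0, 0, -1]]}}

```text
time: 12.0
tcp_pos: [511.7, -243.0, 145.1]
ee_rot: [0.001, 0.461, 0.887, 0.0]
wrist_force: [-0.3, -0.0, 0.9]
width: 25.2
```

Call:
{"op": "play_rows", "data": {"moves": [[0, 0, 0, 0, 0, 0.2, -1], [0, 0, 0, 0, 0, 0.1, -1], [0, 0, 0, 0, 0, 0, -1], [0, 0, 0, 0, 0, 0, -1]]}}

```text
time: 12.5
tcp_pos: [511.8, -243.1, 142.2]
ee_rot: [0.001, 0.461, 0.887, 0.0]
wrist_force: [-0.2, 0.8, 4.9]
width: 25.5
```

Call:
{"op": "play_rows", "data": {"moves": [[0, 0, 0, 0, 0, 0.1, -1], [0, 0, 0, 0, 0, 0, -1], [0, 0, 0, 0, 0, 0, -1]]}}

```text
time: 12.88
tcp_pos: [512.2, -243.2, 141.7]
ee_rot: [0.001, 0.461, 0.887, 0.0]
wrist_force: [0.2, 0.0, 7.0]
width: 25.5
```

Pressed to the bottom. Turning clockwise now.

Call:
{"op": "play_rows", "data": {"moves": [[0, 0, 0, 0, 0, 0.1, -1], [0, 0, 0.08, 0, 0, 0, -1], [0, 0, 0.1, 0, 0, 0, -1], [0, 0, 0.1, 0, 0, 0, -1], [0, 0, 0.1, 0, 0, 0, -1], [0, 0, 0.1, 0, 0, 0, -1], [0, 0, 0.1, 0, 0, 0, -1], [0, 0, 0.1, 0, 0, 0, -1], [0, 0, 0, 0, 0, 0, -1], [0, 0, 0, 0, 0, 0, -1]]}}

```text
time: 14.12
tcp_pos: [512.8, -243.3, 141.5]
ee_rot: [0.002, 0.731, 0.683, 0.001]
wrist_force: [0.7, 0.2, 12.4]
width: 25.3
```

```bash
python3 - <<'E'
from h import *
st=env.state();q=st['ee_rot'];print(st['tcp_pos'],st['wrist_force'],st['ft_torque'],st['time'],2*np.degrees(np.arctan2(q[2],q[1])),st['qpos'].round(2))
s=snap('scene','s4'); a=cv2.imread('pics/s4.png')[180:290,150:290]; 
cv2.imwrite('pics/s4a.png',cv2.resize(a,None,fx=5,fy=5,interpolation=cv2.INTER_CUBIC))
E
```

```text
[ 512.84520053 -243.31966231  141.5422233 ] [ 0.705115    0.24918036 12.37667743] [0.11147416 0.07224632 0.05077746] 14.125 86.09242177807023 [ 0.63  0.41 -0.33  1.87  0.17  0.88  0.14]
```

View pics/s4a.png

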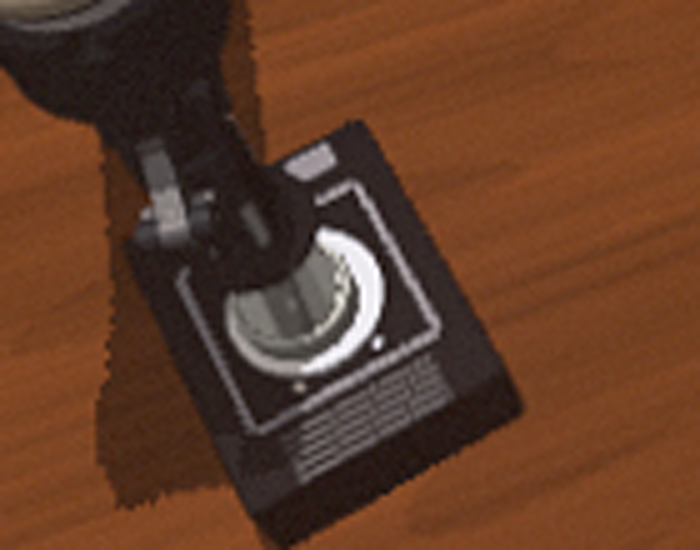

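The screw is turning with the blade. I'll continue to the stop in small steps.

Call:
{"op": "play_rows", "data": {"moves": [[0, 0, 0.08, 0, 0, 0, -1], [0, 0, 0.08, 0, 0, 0, -1], [0, 0, 0.06, 0, 0, 0, -1], [0, 0, 0.05, 0, 0, 0, -1], [0, 0, 0, 0, 0, 0, -1], [0, 0, 0, 0, 0, 0, -1]]}}

```text
time: 14.92
tcp_pos: [512.9, -243.3, 141.6]
ee_rot: [0.002, 0.816, 0.578, 0.001]
wrist_force: [-0.1, 0.3, 11.2]
width: 25.4
```

```bash
cat > q.py <<'E'
from h import *
st=env.state();q=st['ee_rot'];print(st['tcp_pos'].round(1),st['wrist_force'].round(1),st['ft_torque'].round(3),st['time'],2*np.degrees(np.arctan2(q[2],q[1])))
E
python3 q.py
```

```text
[ 512.9 -243.3  141.6] [-0.1  0.3 11.2] [0.114 0.102 0.033] 14.925 70.63103488114112
```

Call:
{"op": "play_rows", "data": {"moves": [[0, 0, 0.05, 0, 0, 0, -1], [0, 0, 0.05, 0, 0, 0, -1], [0, 0, 0, 0, 0, 0, -1]]}}

```text
time: 15.3
tcp_pos: [512.9, -243.3, 141.6]
ee_rot: [0.002, 0.844, 0.536, 0.001]
wrist_force: [0.1, 0.2, 10.8]
width: 25.5
```

```bash
python3 q.py
```

```text
[ 512.9 -243.3  141.6] [ 0.1  0.2 10.8] [ 0.162  0.131 -0.003] 15.3 64.88751811950125
```

Call:
{"op": "play_rows", "data": {"moves": [[0, 0, 0.05, 0, 0, 0, -1], [0, 0, 0.04, 0, 0, 0, -1], [0, 0, 0, 0, 0, 0, -1], [0, 0, 0, 0, 0, 0, -1]]}}

```text
time: 15.8
tcp_pos: [513.0, -243.3, 141.6]
ee_rot: [0.002, 0.867, 0.498, 0.001]
wrist_force: [-0.4, 0.6, 11.2]
width: 25.1
```

```bash
python3 q.py; python3 - <<'E'
from h import *
s=snap('scene','s5'); a=cv2.imread('pics/s5.png')[180:290,150:290]; 
cv2.imwrite('pics/s5a.png',cv2.resize(a,None,fx=5,fy=5,interpolation=cv2.INTER_CUBIC))
E
```

```text
[ 513.  -243.3  141.6] [-0.4  0.6 11.2] [0.159 0.04  0.093] 15.8 59.741918202665246
```

View pics/s5a.png

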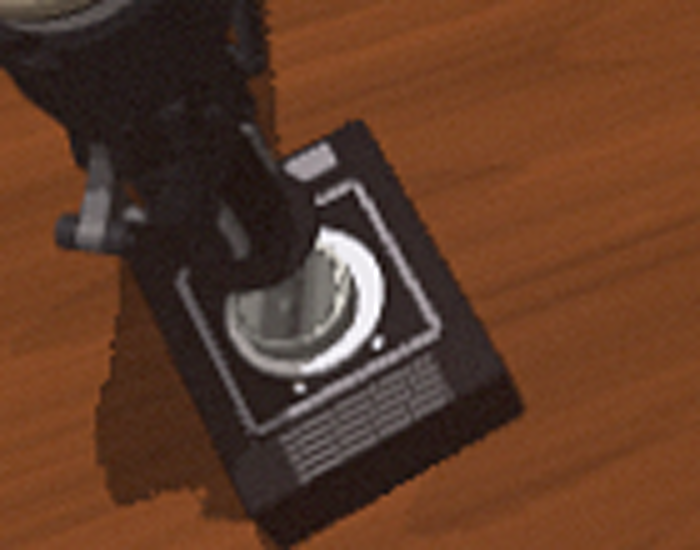

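Call:
{"op": "play_rows", "data": {"moves": [[0, 0, 0.05, 0, 0, 0, -1], [0, 0, 0, 0, 0, 0, -1]]}}

```text
time: 16.1
tcp_pos: [513.0, -243.3, 141.6]
ee_rot: [0.002, 0.879, 0.476, 0.001]
wrist_force: [1.1, -0.0, 10.4]
width: 25.3
```

```bash
python3 q.py
```

```text
[ 513.  -243.3  141.6] [ 1.1 -0.  10.4] [0.13  0.106 0.08 ] 16.1 56.88099590114207
```

Call:
{"op": "play_rows", "data": {"moves": [[0, 0, 0.05, 0, 0, 0, -1], [0, 0, 0, 0, 0, 0, -1]]}}

```text
time: 16.35
tcp_pos: [512.9, -243.3, 141.5]
ee_rot: [0.002, 0.891, 0.454, 0.001]
wrist_force: [-0.6, -0.4, 10.2]
width: 25.1
```

```bash
python3 q.py; python3 - <<'E'
from h import *
snap('wrist','w6')
E
```

```text
[ 512.9 -243.3  141.5] [-0.6 -0.4 10.2] [0.123 0.113 0.239] 16.35 54.05351699503198
```

View pics/w6.png

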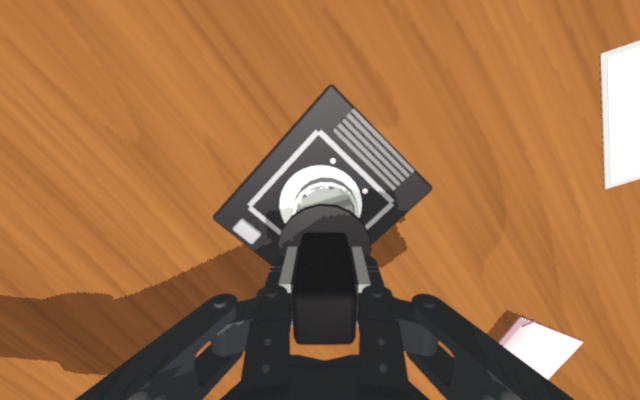

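Call:
{"op": "play_rows", "data": {"moves": [[0, 0, 0.05, 0, 0, 0, -1], [0, 0, 0, 0, 0, 0, -1], [0, 0, 0, 0, 0, 0, -1]]}}

```text
time: 16.77
tcp_pos: [513.0, -243.3, 141.5]
ee_rot: [0.002, 0.902, 0.432, 0.001]
wrist_force: [0.4, 0.1, 10.4]
width: 25.6
```

```bash
python3 q.py; python3 - <<'E'
from h import *
s=snap('scene','s6'); a=cv2.imread('pics/s6.png')[180:290,150:290]; 
cv2.imwrite('pics/s6a.png',cv2.resize(a,None,fx=5,fy=5,interpolation=cv2.INTER_CUBIC))
E
```

```text
[ 513.  -243.3  141.5] [ 0.4  0.1 10.4] [0.108 0.11  0.326] 16.775 51.2423951887047
```

View pics/s6a.png

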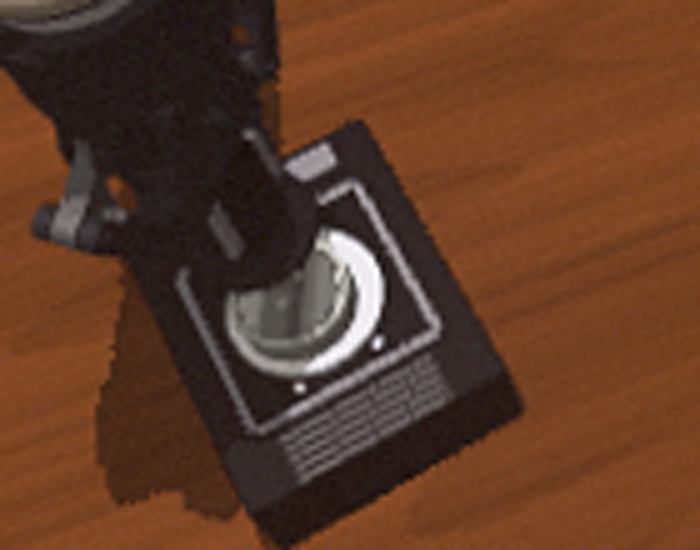

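Torque climbed 0.08 → 0.24 → 0.33 N m, so this is the stop. I'll release the wind-up within the play, then lift straight out.

Call:
{"op": "play_rows", "data": {"moves": [[0, 0, -0.1, 0, 0, 0, -1], [0, 0, 0, 0, 0, 0, -1], [0, 0, 0, 0, 0, -0.5, -1], [0, 0, 0, 0, 0, -0.7, -1], [0, 0, 0, 0, 0, -1.2, -1], [0, 0, 0, 0, 0, -3, -1], [0, 0, 0, 0, 0, -3, -1], [0, 0, 0, 0, 0, -3, -1], [0, 0, 0, 0, 0, 0, -1], [0, 0, 0, 0, 0, 0, -1]]}}

```text
time: 18.08
tcp_pos: [510.5, -242.8, 252.8]
ee_rot: [-0.001, 0.879, 0.476, -0.001]
wrist_force: [-0.1, 0.4, -1.9]
width: 24.8
```

```bash
python3 q.py; python3 - <<'E'
from h import *
s=snap('wrist','w7')
a=cv2.imread('pics/w7.png')
cv2.imwrite('pics/w7a.png',cv2.resize(a[60:260,200:440],None,fx=3,fy=3,interpolation=cv2.INTER_CUBIC))
s=snap('top','t3')
a=cv2.imread('pics/t3.png')
cv2.imwrite('pics/t3a.png',cv2.resize(a[140:270,340:500],None,fx=4.5,fy=4.5,interpolation=cv2.INTER_CUBIC))
E
```

```text
[ 510.5 -242.8  252.8] [-0.1  0.4 -1.9] [-0.039 -0.013 -0.011] 18.075 56.845044870425205
```

View pics/w7a.png

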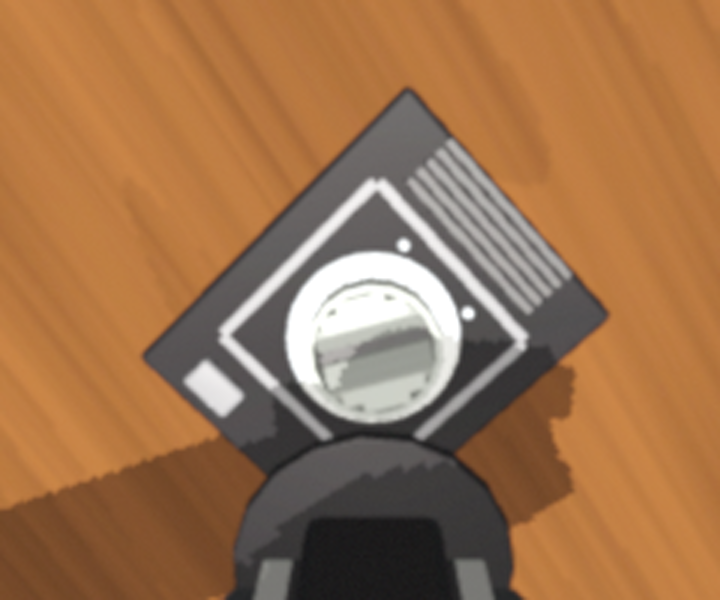

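View pics/t3a.png

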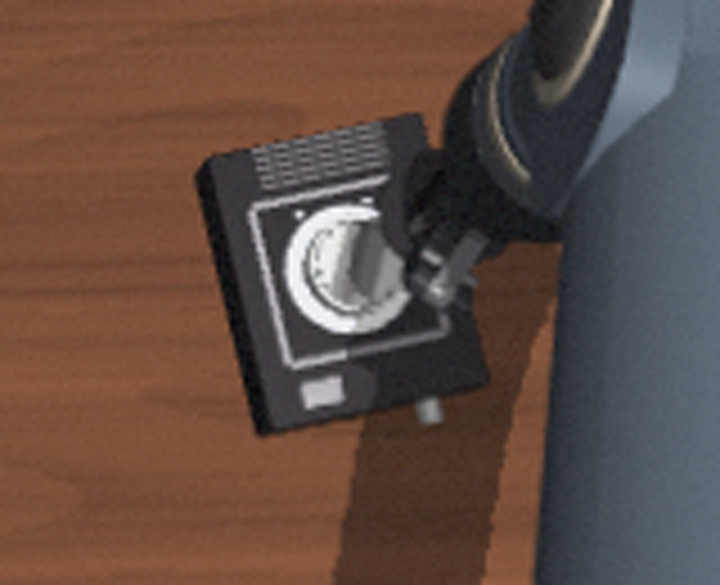

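```bash
python3 - <<'E'
from h import *
s=env.snapshot('wrist')
f=lambda x,y:(200+x/3-.33,60+y/3-.33)
for n,a,b,z in [('Vup',(318,342),(410,318),75.5),('Vlow',(335,391),(436,363),75.5),('white',(378,182),(524,343),50),('whiteL',(378,182),(222,334),50)]:
    A=atz(s,*f(*a),z);B=atz(s,*f(*b),z);print(n,A.round(1),B.round(1),np.degrees(np.arctan2(*(B-A)[[1,0]])).round(1))
for p in [(375,350)]: print(atz(s,*f(*p),75.5))
E
```

```text
Vup [ 496.  -226.8   75.5] [ 529.4 -237.7   75.5] -18.2
Vlow [ 490.7 -245.9   75.5] [ 528.4 -257.4   75.5] -17.0
white [ 545.  -192.3   50. ] [ 560.  -276.3   50. ] -79.9
whiteL [ 545.  -192.3   50. ] [ 461.  -207.5   50. ] -169.8
[ 512.03863814 -240.85031195   75.5       ]
```

The slot now lies at about −17.6°, having been about +35°. That is −28° relative to the unit, which matches the stop. Returning the driver to the rack.

Call:
{"op": "play_rows", "data": {"moves": [[0, 0, -0.15, 0, 0, 0, -1], [0, 0, -0.15, 0, 0, 0, -1], [0, 0, 0, 3.5, -0.5, 0, -1], [0, 0, 0, 5.5, -0.8, 0, -1], [0, 0, 0, 5.5, -0.8, 0, -1], [0, 0, 0, 5.5, -0.8, 0, -1], [0, 0, 0, 5.5, -0.8, 0, -1], [0, 0, 0, 5.5, -0.8, 0, -1], [0, 0, 0, 5.5, -0.8, 0, -1], [0, 0, 0, 4.2, -0.5, 0, -1]]}}

```text
time: 19.48
tcp_pos: [566.8, 167.0, 252.8]
ee_rot: [-0.001, 0.798, 0.603, -0.001]
wrist_force: [0.7, -0.2, -2.0]
width: 25.1
```

Call:
{"op": "play_rows", "data": {"moves": [[0, 0, 0, 0, 0, 0, -1], [0, 0, 0, 0, 0, 0, -1], [0, 0, 0, 0, 0, 0, -1]]}}

```text
time: 19.85
tcp_pos: [567.5, 162.4, 253.2]
ee_rot: [0.0, 0.799, 0.601, -0.001]
wrist_force: [0.0, -0.1, -1.6]
width: 25.0
```

```bash
python3 q.py; python3 - <<'E'
from h import *
s=snap('wrist','w8')
st=env.state();print((np.array([.2756,.9613])@(np.array([566.7,165.2])-st['tcp_pos'][:2])),(np.array([.9613,-.2756])@(np.array([566.7,165.2])-st['tcp_pos'][:2])))
s=snap('scene','s7'); a=cv2.imread('pics/s7.png')[80:210,325:485]
cv2.imwrite('pics/s7a.png',cv2.resize(a,None,fx=4.5,fy=4.5,interpolation=cv2.INTER_CUBIC))
E
```

```text
[567.5 162.4 253.2] [ 0.  -0.1 -1.6] [-0.04   0.042  0.022] 19.85 73.89635037860737
2.340527100870709 -1.5729607956931007
```

View pics/s7a.png

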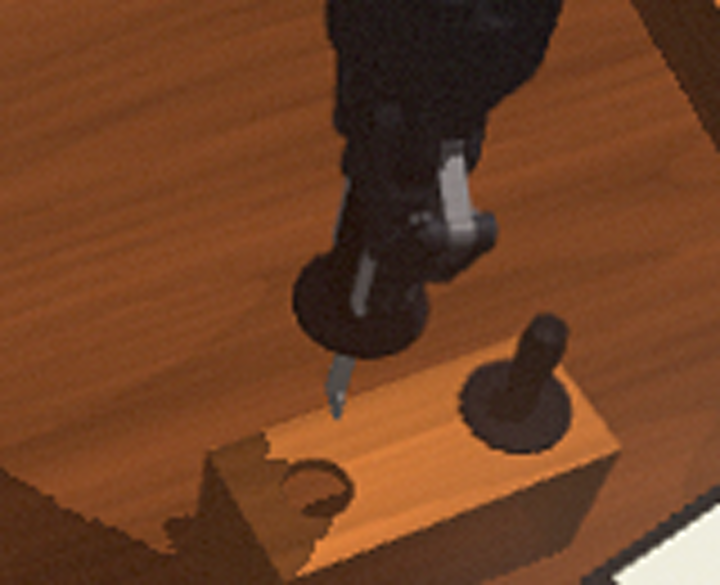

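View pics/w8.png

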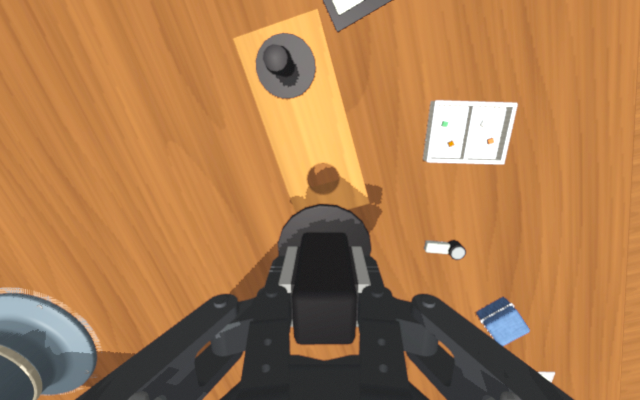

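```bash
python3 - <<'E'
from h import *
s=env.snapshot('wrist');a=cv2.imread('pics/w8.png')
cv2.imwrite('pics/w8a.png',cv2.resize(a[150:215,280:370],None,fx=8,fy=8,interpolation=cv2.INTER_CUBIC))
t=np.linspace(0,2*np.pi,5)[:4]
for c in [(566.7,165.2),(566,167)]:
    p=proj(s,[[c[0]+17*np.cos(x),c[1]+17*np.sin(x),95] for x in t]+[[*c,95]]);print(((p-[280,150])*8).round(0).tolist())
E
```

```text
[[465.0, 212.0], [304.0, 125.0], [218.0, 281.0], [376.0, 365.0], [341.0, 247.0]]
[[457.0, 201.0], [295.0, 113.0], [209.0, 270.0], [367.0, 354.0], [332.0, 235.0]]
```

View pics/w8a.png

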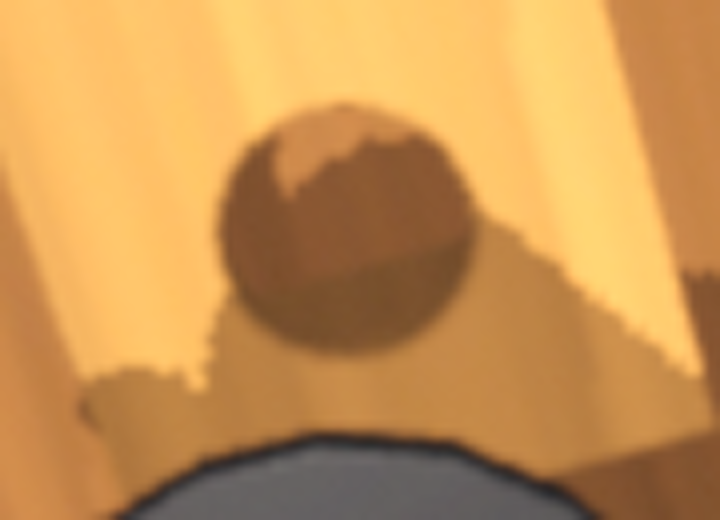

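Call:
{"op": "play_rows", "data": {"moves": [[0, 0, 0, 0.34, -0.13, 0, -1], [0, 0, 0, 0, 0, 2, -1], [0, 0, 0, 0, 0, 2.5, -1], [0, 0, 0, 0, 0, 0, -1], [0, 0, 0, 0, 0, 0, -1]]}}

```text
time: 20.62
tcp_pos: [567.7, 168.3, 209.7]
ee_rot: [0.0, 0.798, 0.602, 0.001]
wrist_force: [0.5, -0.1, -1.7]
width: 25.1
```

```bash
python3 q.py; python3 - <<'E'
from h import *
s=snap('scene','s8'); a=cv2.imread('pics/s8.png')[100:210,345:485]
cv2.imwrite('pics/s8a.png',cv2.resize(a,None,fx=5,fy=5,interpolation=cv2.INTER_CUBIC))
E
```

```text
[567.7 168.3 209.7] [ 0.5 -0.1 -1.7] [ 0.003 -0.042  0.015] 20.625 74.04736607699141
```

View pics/s8a.png

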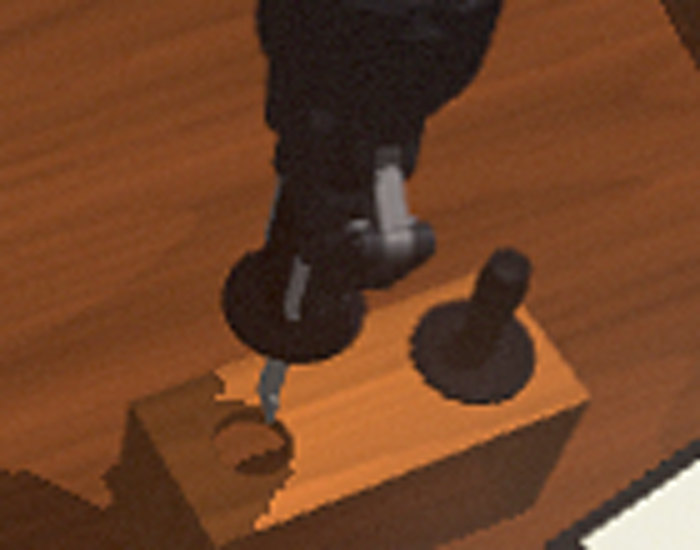

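```bash
python3 - <<'E'
from h import *
s=env.snapshot('scene');st=env.state();print(st['tcp_pos'])
print(((proj(s,[[568,167,95],[566.7,165.2,95],[567.7,168.3,209.7-87.7],[567.7,168.3,95],[567.7,168.3,209.7-15.2],[568,177,95]])-[345,100])*5).round(0))
w=env.snapshot('wrist')
E
```

```text
[567.85976975 168.34903718 210.06369316]
[[248. 438.]
 [243. 437.]
 [260. 402.]
 [251. 437.]
 [290. 298.]
 [268. 431.]]
```

The prediction and the picture agree, since the lower visible point is the blade's near edge. Correcting by 2 mm and lowering.

Call:
{"op": "play_rows", "data": {"moves": [[0, 0, 0, -0.2, 0, 1, -1], [0, 0, 0, 0, 0, 2, -1], [0, 0, 0, 0, 0, 2.2, -1], [0, 0, 0, 0, 0, 2.2, -1], [0, 0, 0, 0, 0, 1.2, -1], [0, 0, 0, 0, 0, 0.5, -1], [0, 0, 0, 0, 0, 0, -1], [0, 0, 0, 0, 0, 0, -1]]}}

```text
time: 21.78
tcp_pos: [567.1, 166.2, 118.5]
ee_rot: [0.0, 0.798, 0.602, 0.001]
wrist_force: [-0.2, -0.4, -1.6]
width: 25.3
```

Call:
{"op": "play_rows", "data": {"moves": [[0, 0, 0, 0, 0, 0.3, -1], [0, 0, 0, 0, 0, 0.2, -1], [0, 0, 0, 0, 0, 0.1, -1], [0, 0, 0, 0, 0, 0, -1], [0, 0, 0, 0, 0, 0, -1]]}}

```text
time: 22.4
tcp_pos: [566.7, 166.0, 112.7]
ee_rot: [0.0, 0.798, 0.602, 0.0]
wrist_force: [-1.8, -1.6, 5.0]
width: 25.3
```

Call:
{"op": "play_rows", "data": {"moves": [[0, 0, 0, 0, 0, 0, 0.0], [0, 0, 0, 0, 0, 0, 1], [0, 0, 0, 0, 0, 0, 1], [0, 0, 0, 0, 0, 0, 1], [0, 0, 0, 0, 0, 0, 1], [0, 0, 0, 0, 0, 0, 1], [0, 0, 0, 0, 0, 0, 1]]}}

```text
time: 23.28
tcp_pos: [566.6, 166.0, 111.7]
ee_rot: [0.0, 0.798, 0.602, 0.0]
wrist_force: [-0.7, -0.4, -0.0]
width: 85.2
```

```bash
python3 q.py; python3 - <<'E'
from h import *
print(env.state()['width'])
snap('wrist','w9')
E
```

```text
[566.6 166.  111.7] [-0.7 -0.4 -0. ] [-0.014  0.011  0.008] 23.275 74.04137780156117
85.16557576845517
```

View pics/w9.png

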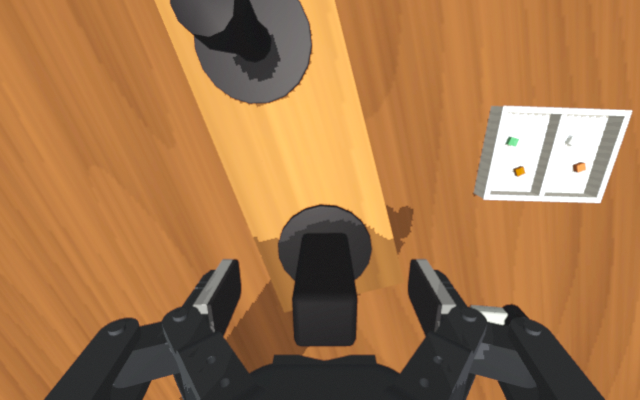

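The driver stands upright and the fingers are clear. Retracting straight up and away toward −y.

Call:
{"op": "play_rows", "data": {"moves": [[0, 0, 0, 0, 0, -2, 1], [0, 0, 0, 0, 0, -4, 1], [0, 0, 0, 0, 0, -5, 1], [0, 0, 0, 0, 0, -5, 1], [0, 0, 0, -4, 0, -2, 1], [0, 0, 0, -4, 0, 0, 1], [0, 0, 0, -4, 0, 0, 1], [0, 0, 0, 0, 0, 0, 1], [0, 0, 0, 0, 0, 0, 1]]}}

```text
time: 24.45
tcp_pos: [533.6, 51.3, 291.9]
ee_rot: [-0.0, 0.798, 0.602, 0.0]
wrist_force: [-0.0, 0.4, -0.0]
width: 85.4
```

```bash
python3 q.py; python3 - <<'E'
from h import *
s=snap('scene','s9'); a=cv2.imread('pics/s9.png')
cv2.imwrite('pics/s9a.png',np.hstack([cv2.resize(a[100:220,345:485],None,fx=2.8,fy=4*0.7,interpolation=cv2.INTER_CUBIC),cv2.resize(a[190:310,150:290],None,fx=2.8,fy=2.8,interpolation=cv2.INTER_CUBIC)]))
s=snap('top','t9');s=snap('wrist','w10')
E
```

```text
[533.6  51.3 291.9] [-0.   0.4 -0. ] [ 0.079  0.02  -0.003] 24.45 74.07204008215406
```

View pics/s9a.png

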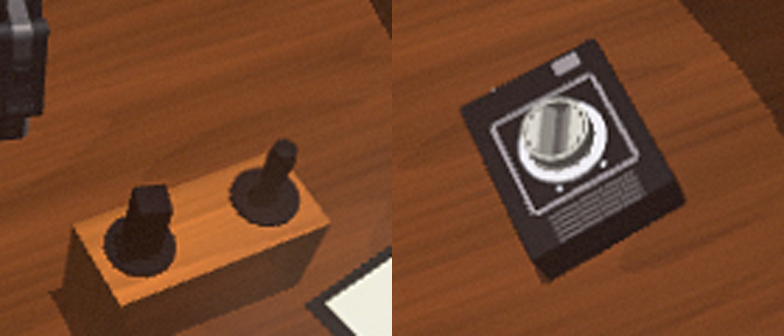

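View pics/t9.png

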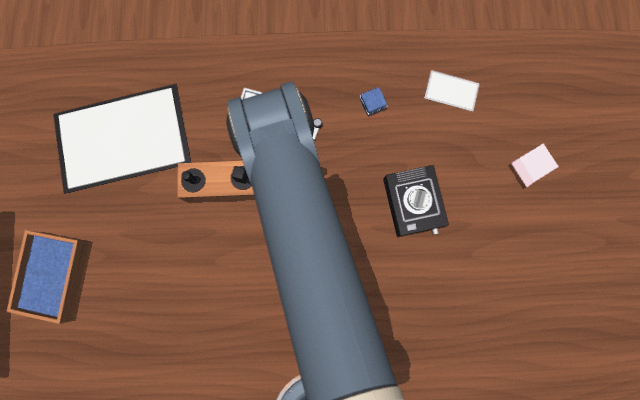

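Both tools hang upright and the screw is turned. Handing in.

```bash
python3 -c "
from rig import env
print(env.job_done())"
```

```text
the job is handed in; nothing more can be done
None
```

I locked the screw and hung the square-handled screwdriver back upright on its guard in its own hole. I handed the job in at about 24.5 s of the 67 s allowed, and no verdict is reported.

- **Press:** the blade seated in the groove and pushed the screw down 4 mm. The force was about 7 N at the end of travel and rose beyond it, so it was fully pressed.
- **Turn:** keeping it pressed, I turned clockwise until the torque climbed from 0.08 to 0.33 N m, which marks the stop. I eased off 0.1 rad to release the wind-up, then lifted straight out.
- **Slot angle afterwards:** about −17.6°, against about +35° at the start. That is a turn of roughly 0.92 rad on top of the 0 to 0.12 it already had. The reading is good to only 1–2°, so the torque rise is the stronger evidence that it reached the stop.
- **Final pictures:** both tools hang upright in the rack, the round-handled one untouched, and the gripper is open and clear of everything.
- **One disagreement:** the scene camera first showed the blade tip up to about 12 mm off. The camera's own offset and the visible near edge of the blade explained it, and the wrist view showed no slip in the grip.

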